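# Set and clamp the telescopic shower rail

### The arm

A 7-joint arm with a two-finger parallel gripper is mounted at the origin on the work surface. World frame = base frame: x ahead of the robot, y to its left, z up, the work surface at z = 0. Lengths are in mm, angles in rad, forces in N, time in s.
With the tool pointing down it reaches from about 425 to 950 mm from the base axis. Payload 4.7 kg.
Tool frame: the origin (TCP) lies midway between the tips of the shut fingers; the grasp point (between the pads) lies arm.grasp_offset behind it (arm.grasp_offset is the distance from the TCP to the grasp point, in mm); z points along the fingers, y is the direction in which the jaws open and shut (so a half turn about z gives the same grasp; the last joint's range is limited). The gripper opens to 85 mm and grips with 20 to 120 N. Pads are 22 mm wide; open, the fingers measure 114 mm over their backs; the gripper's body (76 mm by 85 mm) begins 54 mm behind the grasp point. The pads swing forward as they close: fully open they stand 13 mm farther back than shut.
Start: joints at [-1.142, 0.469, -0.049, 1.532, 0.024, 1.141, -0.082], TCP at [298.298, 605.53, 231.335] pointing down, gripper open.
Joint ranges: [-2.59, 2.59], [-0.33, 1.99], [-1.39, 1.29], [0.1, 2.45], [-1.04, 4.18], [0.21, 1.99], [-2.66, 2.66]. Speed limits (rad/s): [2.57, 2.57, 3.14, 3.14, 3.14, 3.14, 3.14].

### API

Orientations are given as a rotation vector (axis times angle).
In Python, from cell import arm gives the robot as it stands. The module is installed in compiled form; this text tells all that it offers.
- The arm moves only by the tool step_arm, never from a script. Its argument "series" is a list of rows, each an object of numbers: "dx", "dy", "dz": the shift along the tool's x, y, z in units of 40 mm (1.0 is 40 mm); "ax", "ay", "az": the turn, a rotation vector about the tool's x, y, z in units of 5 degrees (1.0 is 5 degrees). A call has 1 to 20 rows; each row is the pose to reach, as a shift and turn from the pose commanded when the call began, along the tool's axes at that moment; what a row does not reach only later rows make up. A row lasts 1/8 s, in which the tool goes at most 62.5 mm and 10.7 degrees, less where a joint would pass 70% of its speed; a pose out of reach is approached as far as the arm can. A call with a gripper value outside its range is refused whole. "claw" is the opening, from -1 (shut) to 1 (fully open), set as the call begins (left out, the last holds). The fingers move at their own pace and stop on an object; the grip force is fixed at half the most. Time passes only in rows, so rows that repeat a pose let the fingers close. It gives the time, the measured TCP pose, the force and the opening at its end, in the units of the state.
- arm.read_state(): the state, without advancing time (a new reading comes with each control period).
- arm.read_camera(name): name is "scene" or "side" or "wrist"; returns (picture, depth): 420x560x3 uint8, red, green, blue; 420x560 float32, mm along the optical axis (not along the pixel's ray), 0 where there is no reading.
- arm.camera_model(name): a dict with "fovy" (degrees; the focal length in pixels is half the picture's height over the tangent of half this angle, whatever the lens; pixels are square), "cx", "cy" (the principal point, pixels), "R" (3x3) and "t" (3): a world point X has camera coordinates R X + t; the wrist camera has in their place "mount" (4x4, takes a point from camera to tool coordinates, whose origin is the TCP and whose axes are the flange's). Camera axes: x right, y down, z forward; pixel columns grow to the right and rows downward; lengths in mm; the calibration is good to about 2 mm. A picture is of the moment at which its call begins: read the wrist's pose just before it. camera_model takes no time and is no camera call.
- arm.finish_job(): hands the job in, once; it reports no verdict.
The state is a dict: "clock": time; "joint_positions": joint angles; "qvel": joint speeds; "effort": joint torques, N m; "tool_pos": TCP position; "tcp_rot": TCP orientation; "wrist_force": force on the tool from outside, world axes, zero at the start; "wrist_torque": the same for the moment, N m; "width": finger opening in mm.
Only numpy, scipy, OpenCV 4.12 (cv2) and the standard library are available. Lean on these libraries where they do the work, as an engineer would, in place of code of your own. Each camera call takes 0.05 s, during which the arm holds its last target. There are 200 camera calls.

### The job

On the cupboard-door rack, pull the black latch knob right out so that the sprung leg of the shower rail runs out, and push the knob fully home again. Then, with the cam lever still open, push the leg back in by its cross bar until the bar is level with the little marker clip, hold it there for a moment, and squeeze the sliding cam lever fully shut against the collar. Finish with the fingers still gripping collar and lever, the bar at the mark, the knob home and the loose things around left where they are.

Things in the scene. Friction and masses are not known exactly. Their poses are not given: they have to be found in the camera images.
- rack: Dark wooden door 320 x 440 x 16 mm flat on the table, a white rack on it (top at 28 mm); fixed. Origin: on the table under the rail, half way along the door. y runs along the rail towards the leg's rubber foot, x across, away from the latch knob, z up. The chrome rail, 16 mm thick, lies along y at x = 0, 78 mm above the table, gripped by fixed jaws at y = -175 and -125 mm (tops 99 mm above the table).
- leg (a joint): Sliding leg, a 26 mm chrome tube on the rail with a rubber foot: 0 = in, held by the latch pin; 0.10 = fully out (m, along rack +y). A spring pushes it outward with 4 to 5.5 N: it runs out in about 1 s once the pin is clear, and again whenever not held. Damping adds 3 N at 0.1 m/s. With the pin home it goes in no further than about 0.02.
- bar (a point): Middle of the leg's grey cross bar, on the rail axis, 78 mm above the table. The bar is 100 mm long across the rail, 8 mm thick along it, and 58 to 100 mm above the table. The collar lies outside it (rack +y), 4 to 40 mm from the bar's middle. Open fingers lowered outside the bar, one on each side of the collar, push the bar inward (rack -y) with their edges.
- heel (a point): Middle of the outer face of the grey heel plate, fixed on the collar's side away from the lever, facing rack -x, 18 mm from the rail axis and 22 mm outward (rack +y) of the bar's middle, 79 mm above the table; the plate is 32 mm along the rail and 42 mm high. Collar and lever are pinched between heel and press plate: 46 mm over the faces open, 36 mm shut.
- lever: Sliding cam lever on the collar's rack +x side, pressed straight in towards rack -x with about 5 N; stays where left; shut, it brakes the leg. Steel press plate 6 to 38 mm outward (rack +y) of the bar's middle, 58 to 100 mm above the table; outer face 28 mm from the rail axis open, 18 mm shut. Its origin lies towards rack +x of the bar's middle by 10 mm (open), 0 (shut).
- knob (a joint): Latch knob, slides out of its housing along rack -x: 0 = home, 0.026 = fully out (m). A detent near 0.013, a hump of about 4 N, keeps it in or out. The pin clears the leg when the knob is out more than 0.016.
- knob_grip (a point): Middle of the latch knob's head: round, black, 26 mm thick, 22 mm long, its axis along rack x, 78 mm above the table, free on both sides and above. Its white housing, 30 mm wide, top 94 mm above the table, stands 10 mm behind the head when home.
- marker: Steel marker clip on the scale strip beside the rail (rack x = 63 mm), fixed; its tongue, 5 mm thick along the rail, stands up to 63 mm above the table. Origin: its underside, 31 mm above the table, under the tongue's middle; axes as the rack's. The leg is at the mark when the middle of the cross bar's thickness is level with the tongue along the rail (rack y).
- nut: Bystander, brass pipe nut on the door, 38 mm across, 16 mm high; not to be disturbed. Origin: near the middle of its underside.
- grease_jar: Bystander, small jar on the door, 44 mm across, 34 mm high; not to be disturbed. Origin: near the middle of its underside.
- tap_head: Bystander, chrome tap head on the door, 46 mm across, 28 mm high; not to be disturbed. Origin: near the middle of its underside.
- washer_tray: Bystander, small two-part washer tray on the door, 55 x 75 x 18 mm; not to be disturbed. Origin: near the middle of its underside.
- float_arm: Bystander, green plastic float arm on the low shelf, 200 mm long, its float 56 mm across and 34 mm high; not to be disturbed. Origin: near the middle of its underside.
- drain_key: Bystander, T-shaped steel drain key on the low shelf, 180 mm long, 12 mm thick; not to be disturbed. Origin: near the middle of its underside.
- plunger_handle: Bystander, black rubber-tipped plunger handle on the low shelf, 215 mm long, up to 28 mm thick; not to be disturbed. Origin: near the middle of its underside.

How it is judged:
By the outcome, as a careful person would: the job done as asked, in the order asked, and still so for the second after the job is handed in, while the arm keeps its last pose, push and grip.
It also fails if it takes over 45 s, if anything falls off the work surface, if the arm or the gripper's body presses on something with over 40 N, if the wrist force passes 120 N, or if a joint passes its speed limit or range.

## Working session

There is one attempt and no reset: what is moved stays moved. The work goes in short steps, Python scripts to look and compute and a tool call to move; the robot and the scene stay as the last step left them, time stands still between calls to the robot, and variables do not carry over. Pictures are saved under pics/ and viewed, about 8 in all and at most 12, crops included, and the job is handed in when it is done.

Besides the shell and the picture viewer there is one more tool, called after ">>>" by a JSON object that holds its "name" and its "arguments", one argument or row to a line. step_arm: Moves the arm, as the interface text tells. Its arguments: {"type":"object","properties":{"series":{"type":"array","items":{"type":"object","properties":{"dx":{"type":"number"},"dy":{"type":"number"},"dz":{"type":"number"},"ax":{"type":"number"},"ay":{"type":"number"},"az":{"type":"number"}}}},"claw":{"type":"number"}},"required":["series"]}

```bash
mkdir -p pics; cat > h.py <<'E'
import numpy as np, cv2
from cell import arm
from scipy.spatial.transform import Rotation as Ro
def K(n):
    m=arm.camera_model(n); f=210/np.tan(np.radians(m["fovy"])/2); return m,f
def pose(s=None):
    s=s or arm.read_state(); T=np.eye(4); T[:3,:3]=Ro.from_rotvec(s["tcp_rot"]).as_matrix(); T[:3,3]=s["tool_pos"]; return T
def shot(n,name):
    T=pose(); p,d=arm.read_camera(n); cv2.imwrite(f"pics/{name}.png",p[:,:,::-1]); np.savez(f"pics/{name}.npz",p=p,d=d,T=T); return p,d
def cloud(n,name):
    z=np.load(f"pics/{name}.npz"); d=z["d"]; m,f=K(n)
    v,u=np.mgrid[0:420,0:560]; X=np.stack([(u-m["cx"])/f*d,(v-m["cy"])/f*d,d],-1)
    if n=="wrist":
        M=z["T"]@np.array(m["mount"]); W=X@M[:3,:3].T+M[:3,3]
    else: W=(X-np.array(m["t"]))@np.array(m["R"])
    W[d==0]=np.nan; return W
E
python3 - <<'E'
from h import *
s=arm.read_state(); print({k:np.round(v,3) for k,v in s.items()}, arm.grasp_offset)
print(np.round(pose(s),3))
a=[shot(n,n+"0")[0] for n in("scene","side")]
for n in("scene","side"): print(n,arm.camera_model(n))
print(arm.camera_model("wrist"))
E
```

```text
{'clock': np.float64(0.0), 'joint_positions': array([-1.142,  0.469, -0.049,  1.534,  0.024,  1.141, -0.082]), 'qvel': array([-0.   ,  0.001,  0.001, -0.001, -0.001, -0.   ,  0.   ]), 'effort': array([-1.0000e-03, -5.1030e+01, -4.7000e-02, -2.3772e+01,  1.1000e-02,
        8.0000e-03,  0.0000e+00]), 'tool_pos': array([298.053, 604.98 , 230.247]), 'tcp_rot': array([-7.130e-01, -3.059e+00,  3.000e-03]), 'wrist_force': array([0.016, 0.016, 0.084]), 'wrist_torque': array([-0.067, -0.02 ,  0.035]), 'width': np.float64(85.414)} 18.700000000000003
[[-8.97000e-01  4.42000e-01 -1.00000e-03  2.98053e+02]
 [ 4.42000e-01  8.97000e-01 -2.00000e-03  6.04980e+02]
 [-0.00000e+00 -2.00000e-03 -1.00000e+00  2.30247e+02]
 [ 0.00000e+00  0.00000e+00  0.00000e+00  1.00000e+00]]
scene {'fovy': 55.250654021611886, 'cx': 282.4654778092404, 'cy': 212.1541414619372, 'R': array([[ 0.61392058,  0.78919851, -0.01634729],
       [ 0.49294125, -0.39947137, -0.77293696],
       [-0.61653097,  0.46646365, -0.63427219]]), 't': array([-489.70995857, -162.77265561, 1250.58519416])}
side {'fovy': 54.57319502658019, 'cx': 273.6041441131438, 'cy': 212.36812966136827, 'R': array([[-0.99517133, -0.09724005, -0.01335665],
       [-0.06102279,  0.71953717, -0.69176765],
       [ 0.07687813, -0.68761227, -0.72199662]]), 't': array([ 620.7776846 ,   -2.19519356, 1109.73345498])}
{'fovy': 64.1822369651078, 'cx': 271.6282895487298, 'cy': 212.51148542024745, 'mount': array([[-1.89347139e-03, -9.60159749e-01, -2.79445292e-01,
         7.02784293e+01],
       [ 9.99998198e-01, -1.78029637e-03, -6.58801825e-04,
         2.65251620e-01],
       [ 1.35059556e-04, -2.79446036e-01,  9.60161390e-01,
        -1.42388145e+02],
       [ 0.00000000e+00,  0.00000000e+00,  0.00000000e+00,
         1.00000000e+00]])}
```

View pics/scene0.png

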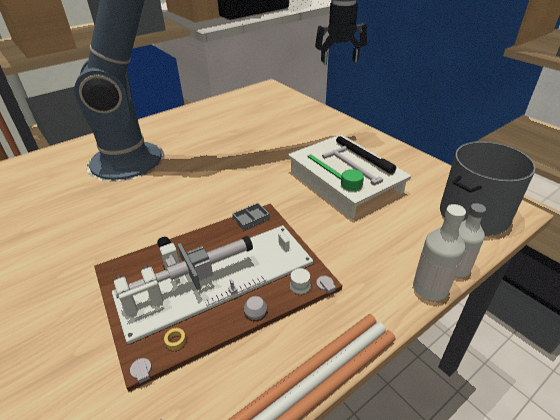

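View pics/side0.png

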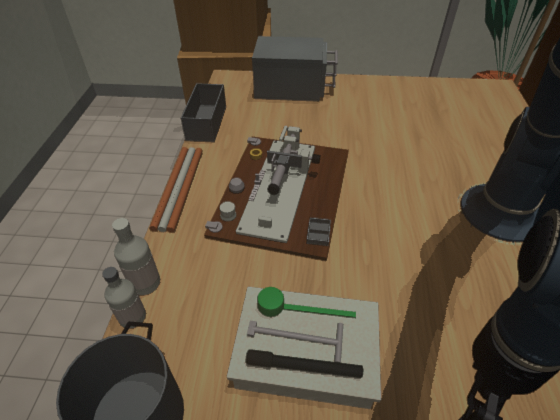

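The scene view shows the rack. The knob is at about (165,243) on the robot's side, the rail runs from (118,292) to the foot at (250,243), the cross bar is near (190,265), and the marker clip is near (233,286). Next I'll measure these by depth.

```bash
cat > m.py <<'E'
from h import *
W=cloud("scene","scene0"); p=np.load("pics/scene0.npz")["p"]
for nm,(u,v) in dict(c1=(98,264),c2=(271,209),c3=(338,290),c4=(131,367),knob=(165,242),foot=(249,243),railend=(120,292),marker=(233,284),bar=(183,250)).items():
    print(nm,np.round(W[v,u],1))
# door pixels: dark brown, z~16
z=W[...,2]; c=p.astype(int)
msk=(abs(z-16)<5)&(c[...,0]<130)&(c[...,0]-c[...,2]>15)
msk[:200]=0
P=W[msk][:,:2].astype(np.float32); print(len(P))
r=cv2.minAreaRect(P); print(r, cv2.boxPoints(r))
big=cv2.resize(cv2.cvtColor(p,cv2.COLOR_RGB2BGR)[200:350,90:290],None,fx=4,fy=4,interpolation=cv2.INTER_CUBIC); cv2.imwrite("pics/crop0.png",big)
E
python3 m.py
```

```text
c1 [ 409.3 -215.6   13.2]
c2 [499.8 195.   17.8]
c3 [789.9 151.8   6.3]
c4 [ 696.7 -251.9   18.5]
knob [523.5 -91.7  91. ]
foot [635.8  41.2  92.1]
railend [ 598.4 -213.2   95.5]
marker [679.  -28.8  56. ]
bar [578.4 -76.7 101. ]
11499
((722.1492919921875, 185.80303955078125), (906.09228515625, 505.9941711425781), 82.12467956542969) [[ 409.46292 -228.30511]
 [ 910.6848  -297.63538]
 [1034.8357   599.9112 ]
 [ 533.6138   669.24146]]
```

View pics/crop0.png

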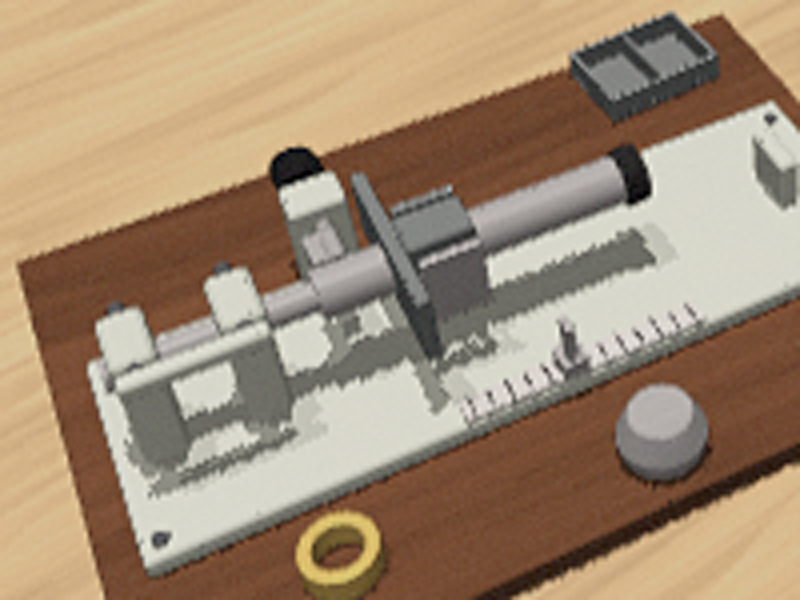

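The crop shows the layout clearly: knob head at crop (297,165), cross bar (400,260), collar and lever (440,240), marker (570,350). I'll move over the rack and measure from near with the wrist camera.

>>> {"name": "step_arm", "arguments": {
  "series": [
    {"dx":-13.7,"dy":-11.8,"dz":-0.5,"az":-2.8},
    {"dx":-13.7,"dy":-11.8,"dz":-0.5,"az":-2.8},
    {"dx":-13.7,"dy":-11.8,"dz":-0.5,"az":-2.8},
    {"dx":-13.7,"dy":-11.8,"dz":-0.5,"az":-2.8},
    {"dx":-13.7,"dy":-11.8,"dz":-0.5,"az":-2.8},
    {"dx":-13.7,"dy":-11.8,"dz":-0.5,"az":-2.8},
    {"dx":-13.7,"dy":-11.8,"dz":-0.5,"az":-2.8},
    {"dx":-13.7,"dy":-11.8,"dz":-0.5,"az":-2.8},
    {"dx":-13.7,"dy":-11.8,"dz":-0.5,"az":-2.8},
    {"dx":-13.7,"dy":-11.8,"dz":-0.5,"az":-2.8},
    {"dx":-13.7,"dy":-11.8,"dz":-0.5,"az":-2.8},
    {"dx":-13.7,"dy":-11.8,"dz":-0.5,"az":-2.8},
    {"dx":-13.7,"dy":-11.8,"dz":-0.5,"az":-2.8},
    {"dx":-13.7,"dy":-11.8,"dz":-0.5,"az":-2.8},
    {"dx":-13.7,"dy":-11.8,"dz":-0.5,"az":-2.8},
    {"dx":-13.7,"dy":-11.8,"dz":-0.5,"az":-2.8}
  ]
}}

```text
invalid input at $.series[0]: expected keys dx, dy, dz, ax, ay, az
```

```bash
python3 - <<'E'
from h import *
s=arm.read_state(); print({k:np.round(s[k],3) for k in("clock","joint_positions","tool_pos")}); print(np.round(pose(s),3))
p,d=shot("wrist","w1")
W=cloud("wrist","w1"); c=p.astype(int)
# door corner fit: plate white? print z histogram
z=W[...,2]; print(np.histogram(z[np.isfinite(z)],bins=np.arange(-10,110,4)))
E
```

```text
{'clock': np.float64(0.1), 'joint_positions': array([-1.142,  0.469, -0.049,  1.534,  0.024,  1.141, -0.082]), 'tool_pos': array([298.088, 605.049, 230.376])}
[[-8.97000e-01  4.42000e-01 -1.00000e-03  2.98088e+02]
 [ 4.42000e-01  8.97000e-01 -2.00000e-03  6.05049e+02]
 [-0.00000e+00 -2.00000e-03 -1.00000e+00  2.30376e+02]
 [ 0.00000e+00  0.00000e+00  0.00000e+00  1.00000e+00]]
(array([     1,   1297, 126654,    430,     97,     96,     87,     95,
           95,     73,     86,     21,      0,      0,    122,    232,
          289,   7408,    104,    236,    223,    239,    540,     50,
            0,      0,      0,      0,      0]), array([-10,  -6,  -2,   2,   6,  10,  14,  18,  22,  26,  30,  34,  38,
        42,  46,  50,  54,  58,  62,  66,  70,  74,  78,  82,  86,  90,
        94,  98, 102, 106]))
```

View pics/w1.png

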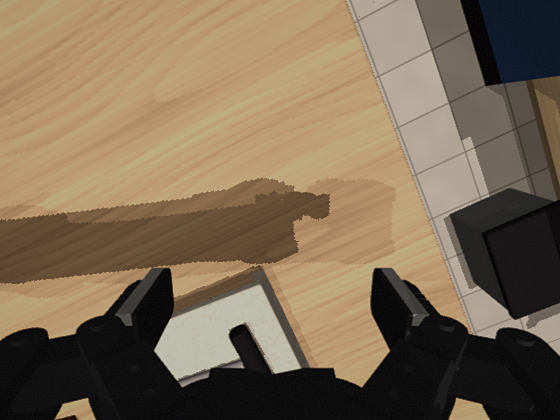

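The move was refused because every key is required, and the picture still shows the start view. The fingers fill rows 270 and below, so the rack should lie in the upper half. I'll resend with all keys and the TCP set further out.

>>> {"name": "step_arm", "arguments": {
  "series": [
    {"dx":-15.7,"dy":-11.4,"dz":-0.5,"ax":0,"ay":0,"az":-2.8},
    {"dx":-15.7,"dy":-11.4,"dz":-0.5,"ax":0,"ay":0,"az":-2.8},
    {"dx":-15.7,"dy":-11.4,"dz":-0.5,"ax":0,"ay":0,"az":-2.8},
    {"dx":-15.7,"dy":-11.4,"dz":-0.5,"ax":0,"ay":0,"az":-2.8},
    {"dx":-15.7,"dy":-11.4,"dz":-0.5,"ax":0,"ay":0,"az":-2.8},
    {"dx":-15.7,"dy":-11.4,"dz":-0.5,"ax":0,"ay":0,"az":-2.8},
    {"dx":-15.7,"dy":-11.4,"dz":-0.5,"ax":0,"ay":0,"az":-2.8},
    {"dx":-15.7,"dy":-11.4,"dz":-0.5,"ax":0,"ay":0,"az":-2.8},
    {"dx":-15.7,"dy":-11.4,"dz":-0.5,"ax":0,"ay":0,"az":-2.8},
    {"dx":-15.7,"dy":-11.4,"dz":-0.5,"ax":0,"ay":0,"az":-2.8},
    {"dx":-15.7,"dy":-11.4,"dz":-0.5,"ax":0,"ay":0,"az":-2.8},
    {"dx":-15.7,"dy":-11.4,"dz":-0.5,"ax":0,"ay":0,"az":-2.8},
    {"dx":-15.7,"dy":-11.4,"dz":-0.5,"ax":0,"ay":0,"az":-2.8},
    {"dx":-15.7,"dy":-11.4,"dz":-0.5,"ax":0,"ay":0,"az":-2.8},
    {"dx":-15.7,"dy":-11.4,"dz":-0.5,"ax":0,"ay":0,"az":-2.8},
    {"dx":-15.7,"dy":-11.4,"dz":-0.5,"ax":0,"ay":0,"az":-2.8},
    {"dx":-15.7,"dy":-11.4,"dz":-0.5,"ax":0,"ay":0,"az":-2.8},
    {"dx":-15.7,"dy":-11.4,"dz":-0.5,"ax":0,"ay":0,"az":-2.8}
  ]
}}

```text
clock: 2.4
tool_pos: [660.0, -80.4, 251.5]
tcp_rot: [0.333, 3.124, 0.0]
wrist_force: [0.5, 0.5, -0.9]
width: 85.6
```

```bash
python3 - <<'E'
from h import *
s=arm.read_state(); print({k:np.round(s[k],3) for k in("clock","joint_positions","tool_pos")}); print(np.round(pose(s),3))
p,d=shot("wrist","w2")
W=cloud("wrist","w2"); z=W[...,2]; print(np.histogram(z[np.isfinite(z)],bins=np.arange(-10,110,4))[0])
E
```

```text
{'clock': np.float64(2.4), 'joint_positions': array([-0.082,  0.438,  0.2  ,  1.546, -0.092,  1.167,  1.494]), 'tool_pos': array([660.013, -80.364, 251.486])}
[[-9.78000e-01  2.11000e-01  0.00000e+00  6.60013e+02]
 [ 2.11000e-01  9.78000e-01  0.00000e+00 -8.03640e+01]
 [-0.00000e+00  0.00000e+00 -1.00000e+00  2.51486e+02]
 [ 0.00000e+00  0.00000e+00  0.00000e+00  1.00000e+00]]
[    0   680 76390   661   412  1372 45715  5031  2057 33631  2148   419
   538   913   870   559   437   202   119    74   106   142   882  1977
  2972  2713  2526  3850     2]
```

View pics/w2.png

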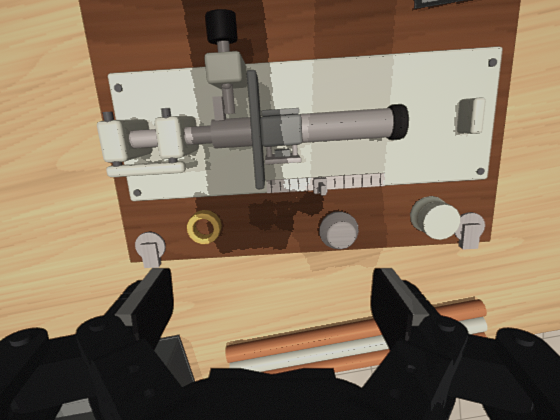

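The wrist view shows: knob head (222,27), housing (225,68), cross bar from (252,72) to (261,187), collar and lever (285,128), tube up to the foot (400,122), marker (320,187), plate corners (110,74), (501,48), (490,178), (131,200).

```bash
python3 - <<'E'
from h import *
W=cloud("wrist","w2"); z=np.load("pics/w2.npz"); p=z["p"].astype(int); T=z["T"]
m,f=K("wrist"); M=T@np.array(m["mount"])
def ray(u,v,h):
    r=M[:3,:3]@np.array([(u-m["cx"])/f,(v-m["cy"])/f,1]); return M[:3,3]+r*(h-M[2,3])/r[2]
# rail/tube direction: ridge line of tube, points z>86 in tube region
t=W[100:150,305:385].reshape(-1,3); t=t[t[:,2]>85]; l=cv2.fitLine(t[:,:2].astype(np.float32),cv2.DIST_HUBER,0,.01,.01).ravel()
print("tube",l,np.degrees(np.arctan2(l[1],l[0])),t[:,2].max())
r=W[110:155,125:160].reshape(-1,3); r=r[(r[:,2]>80)&(r[:,2]<90)]; print("rail c",np.median(r,0))
cs=[ray(u,v,28) for u,v in((110,74),(501,48),(490,178),(131,200))]
print(np.round(cs,1)); 
for a,b in((0,1),(3,2)): d=cs[b]-cs[a]; print(np.degrees(np.arctan2(d[1],d[0])),np.linalg.norm(d))
y=l[:2]*np.sign(l[1]); x=np.array([y[1],-y[0]]); o=l[2:]
yr=lambda P:np.c_[(P[...,:2]-o)@x,(P[...,:2]-o)@y]
print("x,y",x,y)
# bar top
b=W[60:200,235:280].reshape(-1,3); b=b[(abs(b[:,2]-100)<4)]; q=yr(b); q=q[(abs(q[:,0])<60)]
print("bar x,y range",np.percentile(q,[1,50,99],axis=0), "abs",o+np.median(q[:,1])*y)
k=W[0:50,195:245].reshape(-1,3);kk=k[(k[:,2]>80)]; q=yr(kk); print("knob",np.percentile(q,[2,50,98],axis=0),kk[:,2].max())
g=W[178:200,310:332].reshape(-1,3); g=g[(g[:,2]>55)&(g[:,2]<70)]; q=yr(g); print("marker",len(g),np.percentile(q,[2,50,98],axis=0),g[:,2].max() if len(g) else 0)
for n,(u,v) in dict(plc=(112,76),nut=(204,229),lev=(290,152)).items(): print(n,W[v,u])
im=cv2.resize(cv2.cvtColor(z["p"],cv2.COLOR_RGB2BGR)[60:210,200:400],None,fx=4,fy=4,interpolation=cv2.INTER_CUBIC); cv2.imwrite("pics/w2c.png",im)
E
```

```text
tube [ 1.5403575e-01  9.8806530e-01  6.1343658e+02 -4.7295575e+00] 81.13912 92.69740240140686
rail c [ 586.14936809 -187.02915017   84.76040434]
[[ 517.4 -217.3   28. ]
 [ 577.3  171.3   28. ]
 [ 708.   156.1   28. ]
 [ 647.4 -239.7   28. ]]
81.23086110395235 393.2241998112357
81.30744401144189 400.32672332314655
x,y [ 0.9880653  -0.15403575] [0.15403575 0.9880653 ]
bar x,y range [[-47.11570776 -82.07031352]
 [ -1.37501796 -75.51703225]
 [ 47.71670625 -57.76491663]] abs [601.804262   -79.34531682]
knob [[ -96.20954922 -113.50877754]
 [ -84.14705489 -100.8962986 ]
 [ -70.12701101  -89.82348244]] 92.63397097840874
marker 60 [[ 58.40545491 -18.43590737]
 [ 62.34813138 -16.08178517]
 [ 67.35377203 -13.72329846]] 64.45836293222555
plc [ 519.33445564 -216.58544815   26.59313439]
nut [ 701.98713189 -172.25511276   15.07930191]
lev [633.26643449 -54.1746046   26.52418005]
```

View pics/w2c.png

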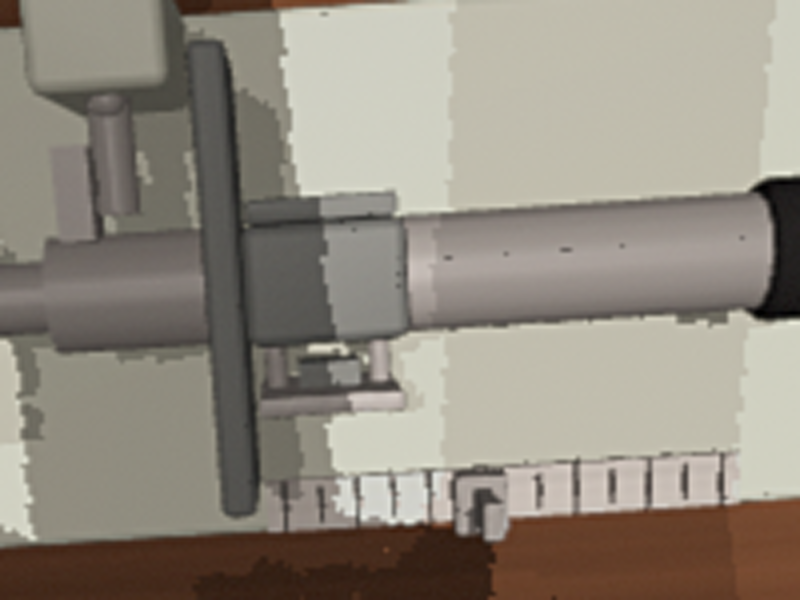

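The crop confirms the bar at crop (225,280), the collar at (330,280) with the lever plate at (335,400), and the marker tongue at (485,500). Rack y lies at 81.2° and the bar has about 59 mm to go to the mark. Knob head is near (514,-92,78), so I'll descend over it.

>>> {"name": "step_arm", "arguments": {
  "series": [
    {"dx":1.2,"dy":-0.4,"dz":0.8,"ax":0,"ay":0,"az":-0.3},
    {"dx":2.4,"dy":-0.8,"dz":1.8,"ax":0,"ay":0,"az":-0.68},
    {"dx":3.5,"dy":-1.06,"dz":2.7,"ax":0,"ay":0,"az":-0.68},
    {"dx":3.5,"dy":-1.06,"dz":2.8,"ax":0,"ay":0,"az":-0.68},
    {"dx":3.5,"dy":-1.06,"dz":3.8,"ax":0,"ay":0,"az":-0.68},
    {"dx":3.5,"dy":-1.06,"dz":4.8,"ax":0,"ay":0,"az":-0.68},
    {"dx":3.5,"dy":-1.06,"dz":4.8,"ax":0,"ay":0,"az":-0.68},
    {"dx":3.5,"dy":-1.06,"dz":4.8,"ax":0,"ay":0,"az":-0.68}
  ]
}}

```text
clock: 3.45
tool_pos: [516.1, -93.0, 60.7]
tcp_rot: [0.242, 3.129, -0.0]
wrist_force: [-0.6, 0.4, 0.9]
width: 85.4
```

```bash
python3 - <<'E'
from h import *
s=arm.read_state(); print(np.round(pose(s),3)); p,d=shot("wrist","w3")
E
```

```text
[[-9.88000e-01  1.53000e-01  3.00000e-03  5.16058e+02]
 [ 1.53000e-01  9.88000e-01 -0.00000e+00 -9.30380e+01]
 [-3.00000e-03  0.00000e+00 -1.00000e+00  6.06690e+01]
 [ 0.00000e+00  0.00000e+00  0.00000e+00  1.00000e+00]]
```

View pics/w3.png

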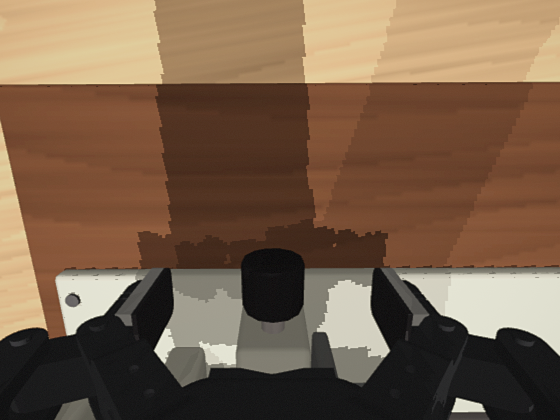

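The knob head at (272,285) sits centred between the pads, which are at columns 165 and 380. I'll close on it.

>>> {"name": "step_arm", "arguments": {
  "claw": -1,
  "series": [
    {"dx":0,"dy":0,"dz":0,"ax":0,"ay":0,"az":0},
    {"dx":0,"dy":0,"dz":0,"ax":0,"ay":0,"az":0},
    {"dx":0,"dy":0,"dz":0,"ax":0,"ay":0,"az":0},
    {"dx":0,"dy":0,"dz":0,"ax":0,"ay":0,"az":0},
    {"dx":0,"dy":0,"dz":0,"ax":0,"ay":0,"az":0}
  ]
}}

```text
clock: 4.12
tool_pos: [514.5, -92.5, 59.8]
tcp_rot: [0.241, 3.132, 0.001]
wrist_force: [-1.5, 1.7, 4.7]
width: 24.4
```

>>> {"name": "step_arm", "arguments": {
  "series": [
    {"dx":0.15,"dy":0,"dz":0,"ax":0,"ay":0,"az":0},
    {"dx":0.3,"dy":0,"dz":0,"ax":0,"ay":0,"az":0},
    {"dx":0.45,"dy":0,"dz":0,"ax":0,"ay":0,"az":0},
    {"dx":0.6,"dy":0,"dz":0,"ax":0,"ay":0,"az":0},
    {"dx":0.67,"dy":0,"dz":0,"ax":0,"ay":0,"az":0},
    {"dx":0.67,"dy":0,"dz":0,"ax":0,"ay":0,"az":0},
    {"dx":0.67,"dy":0,"dz":0,"ax":0,"ay":0,"az":0},
    {"dx":0.67,"dy":0,"dz":0,"ax":0,"ay":0,"az":0},
    {"dx":0.67,"dy":0,"dz":0,"ax":0,"ay":0,"az":0},
    {"dx":0.67,"dy":0,"dz":0,"ax":0,"ay":0,"az":0},
    {"dx":0.67,"dy":0,"dz":0,"ax":0,"ay":0,"az":0},
    {"dx":0.67,"dy":0,"dz":0,"ax":0,"ay":0,"az":0}
  ]
}}

```text
clock: 5.62
tool_pos: [488.7, -88.7, 59.8]
tcp_rot: [0.242, 3.13, 0.0]
wrist_force: [5.1, 1.0, 6.1]
width: 23.8
```

```bash
python3 - <<'E'
from h import *
a,_=shot("scene","s4"); b,_=shot("wrist","w4")
c=cv2.resize(a[190:350,90:303],None,fx=2.6,fy=2.6,interpolation=cv2.INTER_CUBIC)
cv2.imwrite("pics/v4.png",cv2.cvtColor(np.vstack([c[:,:554],]),cv2.COLOR_RGB2BGR))
E
```

```text
(no output)
```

View pics/v4.png

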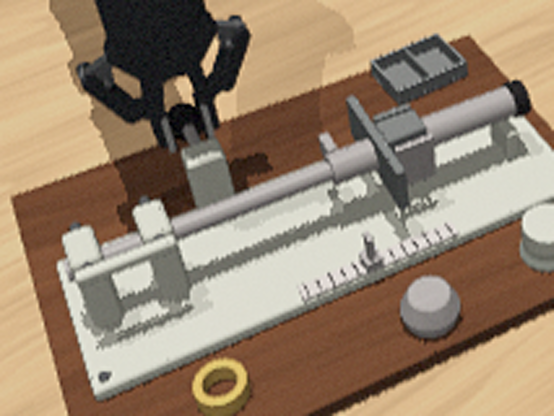

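The leg has run out: the bar is now at crop (378,150) and the foot at (515,97). Pushing the knob home.

>>> {"name": "step_arm", "arguments": {
  "series": [
    {"dx":-0.15,"dy":0,"dz":0,"ax":0,"ay":0,"az":0},
    {"dx":-0.3,"dy":0,"dz":0,"ax":0,"ay":0,"az":0},
    {"dx":-0.45,"dy":0,"dz":0,"ax":0,"ay":0,"az":0},
    {"dx":-0.6,"dy":0,"dz":0,"ax":0,"ay":0,"az":0},
    {"dx":-0.7,"dy":0,"dz":0,"ax":0,"ay":0,"az":0},
    {"dx":-0.75,"dy":0,"dz":0,"ax":0,"ay":0,"az":0},
    {"dx":-0.75,"dy":0,"dz":0,"ax":0,"ay":0,"az":0},
    {"dx":-0.75,"dy":0,"dz":0,"ax":0,"ay":0,"az":0}
  ]
}}

```text
clock: 6.72
tool_pos: [514.4, -92.5, 59.6]
tcp_rot: [-0.241, -3.126, -0.002]
wrist_force: [-4.8, 2.9, 15.0]
width: 24.4
```

The TCP is back at 514.4, where I gripped the knob, with a stop force of about 5 N, so the knob is home. I'll release, rise, and go to the overview pose to measure.

>>> {"name": "step_arm", "arguments": {
  "claw": 1,
  "series": [
    {"dx":0,"dy":0,"dz":0,"ax":0,"ay":0,"az":0},
    {"dx":0,"dy":0,"dz":0,"ax":0,"ay":0,"az":0},
    {"dx":0,"dy":0,"dz":0,"ax":0,"ay":0,"az":0},
    {"dx":0.08,"dy":0,"dz":0,"ax":0,"ay":0,"az":0},
    {"dx":0.08,"dy":0,"dz":-1,"ax":0,"ay":0,"az":0},
    {"dx":0.08,"dy":0,"dz":-2.2,"ax":0,"ay":0,"az":0},
    {"dx":-0.5,"dy":0.1,"dz":-3.4,"ax":0,"ay":0,"az":0},
    {"dx":-1.8,"dy":0.4,"dz":-4.3,"ax":0,"ay":0,"az":0},
    {"dx":-3.0,"dy":0.8,"dz":-4.75,"ax":0,"ay":0,"az":0},
    {"dx":-3.4,"dy":0.83,"dz":-4.75,"ax":0,"ay":0,"az":0},
    {"dx":-3.4,"dy":0.83,"dz":-4.75,"ax":0,"ay":0,"az":0},
    {"dx":-3.4,"dy":0.83,"dz":-4.75,"ax":0,"ay":0,"az":0}
  ]
}}

```text
clock: 8.22
tool_pos: [655.6, -81.8, 248.5]
tcp_rot: [-0.243, -3.13, 0.0]
wrist_force: [0.4, -0.0, -0.1]
width: 85.5
```

```bash
cat > rk.py <<'E'
from h import *
y=np.array([.1533,.9882]); x=np.array([y[1],-y[0]]); o=np.array([613.44,-4.73])
def rk(P): return np.c_[(P[...,:2]-o)@x,(P[...,:2]-o)@y,P[...,2]].reshape(-1,3)
def sel(Q,x0,x1,y0,y1,z0,z1): return Q[(Q[:,0]>x0)&(Q[:,0]<x1)&(Q[:,1]>y0)&(Q[:,1]<y1)&(Q[:,2]>z0)&(Q[:,2]<z1)]
def st(n,Q): print(n,len(Q),np.round(np.percentile(Q,[2,50,98],axis=0),1).tolist() if len(Q) else "")
E
python3 - <<'E'
from rk import *
s=arm.read_state(); print(s["clock"],np.round(pose(s),3)); shot("wrist","w5")
for n in("w2","w5"):
    Q=rk(cloud("wrist",n)); print(n)
    st("knob",sel(Q,-130,-60,-120,-85,84,100))
    st("housing",sel(Q,-66,-30,-125,-80,90,100))
    st("tube",sel(Q,-15,15,-10,10,86,96) if n=="w2" else sel(Q,-15,15,80,100,86,96))
    st("barL",sel(Q,-46,-35,-95,60,96,104)); st("barR",sel(Q,35,46,-95,60,96,104))
    st("marker",sel(Q,55,72,-30,0,54,70))
    st("collar",sel(Q,-30,40,-70 if n=="w2" else 30,-35 if n=="w2" else 75,85,110))
    st("foot",sel(Q,-15,15,40,260,84,96))
E
```

```text
8.225 [[-9.88000e-01  1.54000e-01 -2.00000e-03  6.55557e+02]
 [ 1.54000e-01  9.88000e-01  0.00000e+00 -8.17800e+01]
 [ 2.00000e-03 -0.00000e+00 -1.00000e+00  2.48549e+02]
 [ 0.00000e+00  0.00000e+00  0.00000e+00  1.00000e+00]]
w2
knob 0 
housing 0 
tube 0 
barL 0 
barR 4 [[41.7, 27.5, 98.2], [44.3, 27.7, 99.3], [45.7, 34.4, 99.6]]
marker 0 
collar 0 
foot 1 [[14.8, 89.6, 89.6], [14.8, 89.6, 89.6], [14.8, 89.6, 89.6]]
w5
knob 0 
housing 0 
tube 3 [[-1.1, 95.5, 94.2], [0.0, 97.0, 94.6], [0.7, 97.4, 95.4]]
barL 0 
barR 0 
marker 0 
collar 0 
foot 3 [[-1.1, 95.5, 94.2], [0.0, 97.0, 94.6], [0.7, 97.4, 95.4]]
```

View pics/w5.png

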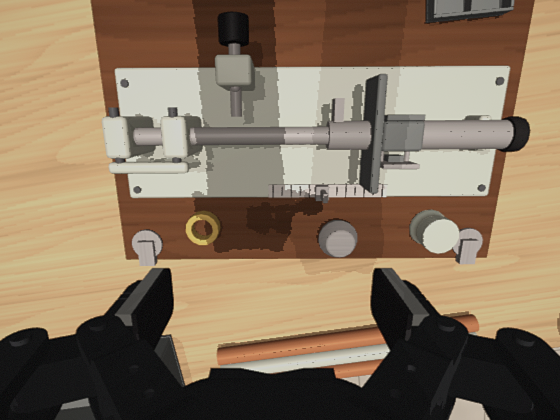

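The view shows the knob home at (233,28), at the same gap to its housing (235,68) as before. The leg is fully out with the bar at (374,133), and nothing else has moved. My reshape was wrong, so I'll fix it and re-measure.

```bash
sed -i 's/^def rk.*/def rk(P):\n    P=P.reshape(-1,3); return np.c_[(P[:,:2]-o)@x,(P[:,:2]-o)@y,P[:,2]]/' rk.py
python3 - <<'E'
from rk import *
for n in("w2","w5"):
    Q=rk(cloud("wrist",n)); print(n); a=n=="w2"
    st("knob",sel(Q,-130,-60,-120,-85,84,100))
    st("housing",sel(Q,-66,-30,-125,-80,90,100))
    st("tube",sel(Q,-15,15,-10,10,86,96) if a else sel(Q,-15,15,80,100,86,96))
    st("barL",sel(Q,-46,-35,-95,60,98,104)); st("barR",sel(Q,35,46,-95,60,98,104))
    st("marker",sel(Q,55,72,-30,0,56,70))
    st("collar",sel(Q,-30,40,-70 if a else 30,-38 if a else 65,85,110))
    st("jaws",sel(Q,-20,20,-220,-120,92,106))
E
```

```text
w2
knob 1045 [[-96.3, -112.9, 84.5], [-82.7, -101.1, 89.6], [-60.4, -89.7, 94.5]]
housing 1149 [[-64.3, -115.5, 90.9], [-52.4, -100.6, 93.6], [-38.9, -81.1, 99.3]]
tube 530 [[-9.2, -9.5, 86.2], [0.1, 0.4, 89.5], [10.3, 9.7, 91.9]]
barL 130 [[-45.7, -82.0, 98.2], [-40.7, -78.4, 99.4], [-35.6, -74.7, 101.1]]
barR 104 [[35.3, -81.7, 98.4], [40.6, -78.1, 99.6], [45.9, -74.5, 101.0]]
marker 58 [[58.4, -18.5, 57.3], [62.6, -16.2, 62.4], [67.3, -13.8, 64.1]]
collar 1593 [[-16.7, -69.4, 86.3], [0.6, -54.7, 97.9], [27.6, -39.5, 100.7]]
jaws 2260 [[-18.1, -212.6, 93.2], [0.0, -192.8, 98.4], [18.3, -143.4, 100.1]]
w5
knob 1040 [[-96.2, -113.2, 84.5], [-82.8, -101.2, 89.5], [-60.4, -89.6, 94.3]]
housing 1096 [[-64.3, -115.7, 91.0], [-52.9, -101.4, 93.6], [-41.5, -87.4, 95.3]]
tube 521 [[-9.2, 80.4, 86.3], [0.0, 89.9, 89.6], [9.9, 99.4, 91.8]]
barL 140 [[-45.8, 16.7, 98.2], [-40.5, 20.1, 99.5], [-35.1, 24.1, 101.1]]
barR 105 [[35.2, 17.3, 98.3], [40.6, 20.4, 99.8], [45.4, 24.1, 101.4]]
marker 58 [[58.5, -18.5, 56.5], [62.9, -16.6, 62.3], [67.4, -13.9, 63.7]]
collar 1562 [[-16.9, 30.7, 87.0], [0.4, 45.0, 97.8], [27.1, 63.5, 100.6]]
jaws 2311 [[-18.4, -212.6, 93.5], [-0.2, -192.9, 98.3], [18.4, -143.4, 100.1]]
```

The bar is at y=20.3 (out), the marker at -16.3 and the knob is unchanged to 0.1 mm. Now I turn 90° and stand above the collar.

>>> {"name": "step_arm", "arguments": {
  "series": [
    {"dx":0.2,"dy":0.4,"dz":0,"ax":0,"ay":0,"az":2},
    {"dx":0.4,"dy":0.8,"dz":0,"ax":0,"ay":0,"az":4},
    {"dx":0.6,"dy":1.2,"dz":0,"ax":0,"ay":0,"az":6},
    {"dx":0.8,"dy":1.6,"dz":0,"ax":0,"ay":0,"az":8},
    {"dx":1.0,"dy":2.0,"dz":0.4,"ax":0,"ay":0,"az":10},
    {"dx":1.2,"dy":2.4,"dz":0.8,"ax":0,"ay":0,"az":12},
    {"dx":1.34,"dy":2.84,"dz":1.2,"ax":0,"ay":0,"az":14},
    {"dx":1.34,"dy":2.84,"dz":1.6,"ax":0,"ay":0,"az":16},
    {"dx":1.34,"dy":2.84,"dz":2.0,"ax":0,"ay":0,"az":18},
    {"dx":1.34,"dy":2.84,"dz":2.4,"ax":0,"ay":0,"az":18},
    {"dx":1.34,"dy":2.84,"dz":2.5,"ax":0,"ay":0,"az":18},
    {"dx":1.34,"dy":2.84,"dz":2.5,"ax":0,"ay":0,"az":18}
  ]
}}

```text
clock: 9.78
tool_pos: [621.3, 38.9, 149.3]
tcp_rot: [-2.385, -2.045, -0.0]
wrist_force: [-0.5, 0.1, -0.8]
width: 85.5
```

```bash
python3 - <<'E'
from rk import *
s=arm.read_state(); T=pose(s); print(s["clock"],np.round(T,3),np.round(s["joint_positions"],2),rk(T[:3,3]), np.degrees(np.arctan2(T[1,0],T[0,0])))
E
```

```text
9.775 [[ 1.53000e-01  9.88000e-01 -0.00000e+00  6.21339e+02]
 [ 9.88000e-01 -1.53000e-01  0.00000e+00  3.88570e+01]
 [ 0.00000e+00 -0.00000e+00 -1.00000e+00  1.49327e+02]
 [ 0.00000e+00  0.00000e+00  0.00000e+00  1.00000e+00]] [-0.47  0.49  0.47  1.77 -0.27  0.94 -0.04] [[  1.12353303  44.28303263 149.32658557]] 81.22678203711041
```

>>> {"name": "step_arm", "arguments": {
  "series": [
    {"dx":0,"dy":-0.03,"dz":0.8,"ax":0,"ay":0,"az":0},
    {"dx":0,"dy":-0.03,"dz":1.5,"ax":0,"ay":0,"az":0},
    {"dx":0,"dy":-0.03,"dz":2.23,"ax":0,"ay":0,"az":0},
    {"dx":0,"dy":-0.03,"dz":2.23,"ax":0,"ay":0,"az":0},
    {"dx":0,"dy":-0.03,"dz":2.23,"ax":0,"ay":0,"az":0},
    {"dx":-0.1,"dy":-0.03,"dz":2.23,"ax":0,"ay":0,"az":0},
    {"dx":-0.2,"dy":-0.03,"dz":2.23,"ax":0,"ay":0,"az":0},
    {"dx":-0.3,"dy":-0.03,"dz":2.23,"ax":0,"ay":0,"az":0},
    {"dx":-0.4,"dy":-0.03,"dz":2.23,"ax":0,"ay":0,"az":0},
    {"dx":-0.5,"dy":-0.03,"dz":2.23,"ax":0,"ay":0,"az":0},
    {"dx":-0.6,"dy":-0.03,"dz":2.23,"ax":0,"ay":0,"az":0},
    {"dx":-0.7,"dy":-0.03,"dz":2.23,"ax":0,"ay":0,"az":0},
    {"dx":-0.8,"dy":-0.03,"dz":2.23,"ax":0,"ay":0,"az":0},
    {"dx":-0.9,"dy":-0.03,"dz":2.23,"ax":0,"ay":0,"az":0},
    {"dx":-1.0,"dy":-0.03,"dz":2.23,"ax":0,"ay":0,"az":0},
    {"dx":-1.0,"dy":-0.03,"dz":2.23,"ax":0,"ay":0,"az":0},
    {"dx":-1.0,"dy":-0.03,"dz":2.23,"ax":0,"ay":0,"az":0},
    {"dx":-1.0,"dy":-0.03,"dz":2.23,"ax":0,"ay":0,"az":0}
  ]
}}

```text
clock: 12.02
tool_pos: [615.0, 0.3, 60.5]
tcp_rot: [2.384, 2.044, 0.003]
wrist_force: [2.6, 4.1, 3.6]
width: 85.7
```

```bash
python3 - <<'E'
from rk import *
s=arm.read_state(); T=pose(s); print(s["clock"],rk(T[:3,3]),np.round(s["wrist_force"],1))
a,_=shot("scene","s6"); b,_=shot("side","d6"); w,_=shot("wrist","w6")
for c,n in(("scene","s6"),("side","d6"),("wrist","w6")):
    Q=rk(cloud(c,n)); print(n)
    st("barL",sel(Q,-52,-44,-30,20,85,104)); st("barR",sel(Q,44,52,-30,20,85,104)); st("mk",sel(Q,55,72,-30,0,54,68))
cr=lambda p,r0,r1,c0,c1:cv2.resize(p[r0:r1,c0:c1],(400,300),interpolation=cv2.INTER_CUBIC)
big=np.vstack([np.hstack([cr(a,195,315,150,310),cr(b,130,220,230,350)]),np.hstack([cv2.resize(w,(400,300)),np.zeros((300,400,3),np.uint8)])])
cv2.imwrite("pics/v6.png",cv2.cvtColor(big,cv2.COLOR_RGB2BGR))
E
```

```text
12.025 [[ 0.74638896  5.20096851 60.46421174]] [2.6 4.1 3.6]
s6
barL 8 [[-46.2, -13.9, 96.9], [-45.2, -8.0, 100.5], [-44.1, -4.6, 102.2]]
barR 49 [[44.5, -13.4, 85.5], [50.6, -8.5, 95.5], [51.9, 16.1, 103.5]]
mk 20 [[59.5, -18.0, 54.9], [66.9, -15.6, 61.7], [69.2, -13.0, 64.3]]
d6
barL 20 [[-51.7, 10.5, 86.0], [-48.1, 14.7, 94.8], [-44.3, 18.0, 103.5]]
barR 11 [[44.3, 6.3, 85.9], [46.3, 16.0, 95.7], [49.2, 17.5, 103.5]]
mk 4 [[63.8, -13.9, 57.6], [67.0, -12.1, 58.4], [67.7, -10.1, 62.0]]
w6
barL 346 [[-51.9, 12.0, 85.5], [-46.3, 16.0, 95.8], [-44.1, 16.7, 103.7]]
barR 730 [[44.0, -5.8, 85.5], [45.5, 15.7, 95.5], [50.3, 16.5, 103.6]]
mk 0
```

View pics/v6.png

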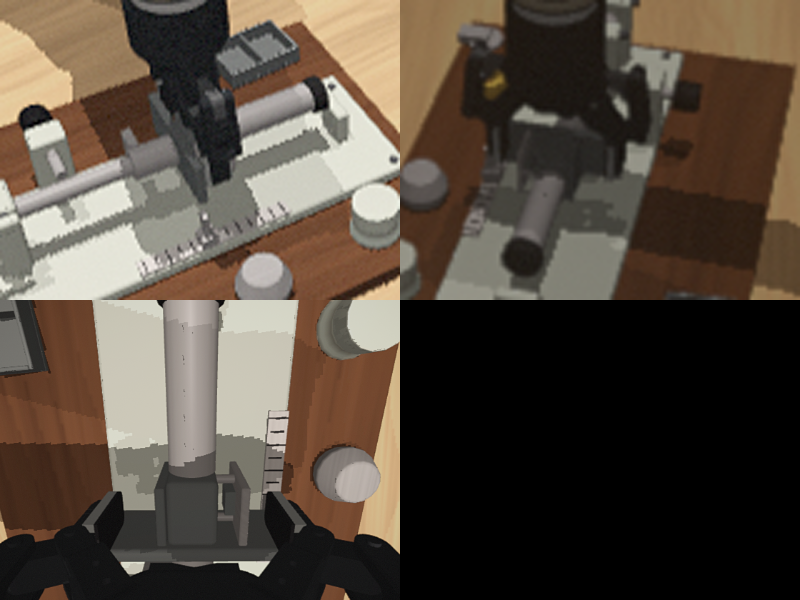

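The composite shows both fingers outside the bar, one on each side of the collar. The lever is open, and the bar in the scene crop at (200,185) is still outside the marker at (207,225). I'll measure the bar precisely through its collar and top edge.

```bash
cat > bar.py <<'E'
from rk import *
def ed(c,n,b):
    Q=rk(cloud(c,n)); 
    t=sel(Q,-36,-20,b-12,b+12,97,103); st(n+" barTopL",t); t=sel(Q,32,40,b-12,b+12,97,103); st(n+" barTopR",t)
    k=sel(Q,-10,10,b+10,b+60,95,103); st(n+" collarTop",k)
    h=sel(Q,-19,-13,b+8,b+60,95,103); st(n+" heel",h)
    m=sel(Q,55,72,-30,0,56,66); st(n+" mk",m)
if __name__=="__main__":
    ed("wrist","w5",20.3); ed("wrist","w6",-9.5); ed("scene","s4",20.3); ed("scene","s6",-9.5)
E
python3 bar.py
```

```text
w5 barTopL 206 [[-35.8, 17.3, 97.8], [-28.0, 20.9, 99.6], [-20.1, 24.8, 100.8]]
w5 barTopR 80 [[32.1, 17.7, 97.8], [36.4, 21.0, 99.8], [40.0, 24.8, 101.1]]
w5 collarTop 839 [[-9.5, 30.8, 96.4], [0.4, 45.2, 97.8], [9.7, 59.9, 99.1]]
w5 heel 239 [[-18.4, 28.8, 98.0], [-16.0, 44.7, 99.6], [-13.6, 58.2, 101.1]]
w5 mk 58 [[57.7, -17.8, 56.6], [62.2, -15.9, 62.3], [66.6, -13.2, 63.7]]
w6 barTopL 912 [[-35.7, -13.6, 97.3], [-28.1, -8.6, 99.5], [-20.3, -5.7, 100.8]]
w6 barTopR 454 [[32.1, -13.2, 97.4], [36.0, -8.5, 99.5], [39.8, -5.6, 100.8]]
w6 collarTop 4393 [[-9.6, 1.2, 95.8], [-0.0, 16.4, 97.7], [9.6, 29.6, 98.9]]
w6 heel 1130 [[-17.8, -0.7, 96.1], [-15.3, 15.1, 99.6], [-13.0, 27.8, 100.9]]
w6 mk 0 
s4 barTopL 17 [[-34.2, 17.8, 98.4], [-27.0, 21.1, 99.4], [-21.4, 24.6, 101.3]]
s4 barTopR 13 [[33.2, 17.6, 97.7], [36.5, 20.9, 99.6], [39.7, 24.6, 101.1]]
s4 collarTop 94 [[-9.7, 31.0, 95.9], [0.8, 45.2, 98.0], [9.6, 59.3, 100.0]]
s4 heel 18 [[-17.5, 28.7, 95.4], [-14.6, 43.7, 99.3], [-13.0, 58.9, 101.6]]
s4 mk 18 [[60.3, -17.8, 56.7], [67.6, -15.8, 61.8], [70.5, -13.1, 64.7]]
s6 barTopL 24 [[-35.7, -13.7, 97.6], [-29.3, -10.1, 99.5], [-20.7, -6.4, 101.1]]
s6 barTopR 11 [[32.5, -13.0, 98.4], [36.7, -10.4, 99.3], [39.5, -6.3, 101.1]]
s6 collarTop 4 [[-8.5, 1.9, 98.0], [-5.9, 10.9, 98.5], [8.2, 13.1, 98.8]]
s6 heel 6 [[-16.2, -1.3, 95.5], [-14.5, 10.6, 99.3], [-13.7, 15.1, 99.9]]
s6 mk 19 [[59.5, -18.0, 56.4], [66.8, -15.5, 61.7], [69.2, -13.0, 64.3]]
```

>>> {"name": "step_arm", "arguments": {
  "series": [
    {"dx":-0.08,"dy":0,"dz":0,"ax":0,"ay":0,"az":0},
    {"dx":-0.15,"dy":0,"dz":0,"ax":0,"ay":0,"az":0},
    {"dx":-0.15,"dy":0,"dz":0,"ax":0,"ay":0,"az":0},
    {"dx":-0.15,"dy":0,"dz":0,"ax":0,"ay":0,"az":0},
    {"dx":-0.15,"dy":0,"dz":0,"ax":0,"ay":0,"az":0}
  ]
}}

```text
clock: 12.8
tool_pos: [613.3, -6.3, 60.0]
tcp_rot: [2.386, 2.044, 0.0]
wrist_force: [3.8, 3.2, 2.1]
width: 85.6
```

```bash
python3 - <<'E'
from bar import *
s=arm.read_state(); T=pose(s); print(s["clock"],rk(T[:3,3]),np.round(s["wrist_force"],1))
for i in range(3):
    shot("scene",f"s7{i}"); shot("wrist",f"w7{i}")
    Q=rk(cloud("scene",f"s7{i}")); 
    for nm,a in dict(L=(-50,-18,-28,-4,97,103),R=(30,50,-28,-4,97,103),mk=(55,72,-30,0,57,66)).items():
        q=sel(Q,*a); print(nm,len(q),np.round([np.percentile(q[:,1],2),q[:,1].mean(),np.percentile(q[:,1],98)],1),end=" ")
    print()
ed("wrist","w70",-15.5)
# project marker/bar lines into scene picture
m,f=K("scene"); R=np.array(m["R"]); t=np.array(m["t"])
def px(xr,yr,z):
    w=np.r_[o+xr*x+yr*y,z]; c=R@w+t; return f*c[:2]/c[2]+[m["cx"],m["cy"]]
p=np.load("pics/s70.npz")["p"]; S=8; c0,r0=190,220
im=cv2.resize(cv2.cvtColor(p,cv2.COLOR_RGB2BGR)[r0:r0+75,c0:c0+100],None,fx=S,fy=S,interpolation=cv2.INTER_NEAREST)
for yy,col in((-15.7,(0,0,255)),):
    for a,b in(((50,yy,100),(50,yy,58)),((63,yy,63),(63,yy,31)),((50,yy,58),(63,yy,63))):
        A,B=[tuple(((px(*q)-[c0,r0]+.5)*S).astype(int).tolist()) for q in(a,b)]; cv2.line(im,A,B,col,1)
cv2.imwrite("pics/v7.png",im)
E
```

```text
12.8 [[ 0.14745573 -1.54066498 60.04389481]] [3.8 3.2 2.1]
L 49 [-20.7 -15.7  -6.5] R 34 [-20.1 -16.1 -11.5] mk 18 [-18.  -15.6 -13.2] 
L 49 [-20.5 -15.7  -5.9] R 36 [-20.  -16.3 -11.8] mk 18 [-17.7 -15.5 -13. ] 
L 49 [-20.2 -15.   -5.8] R 33 [-20.1 -16.4 -11.6] mk 17 [-17.7 -15.4 -13. ] 
w70 barTopL 893 [[-35.6, -19.8, 97.3], [-27.9, -14.9, 99.5], [-20.3, -12.2, 100.7]]
w70 barTopR 461 [[32.2, -19.9, 97.3], [36.0, -15.0, 99.5], [39.8, -12.1, 100.6]]
w70 collarTop 4323 [[-9.6, -4.8, 95.8], [0.1, 10.2, 97.7], [9.6, 23.0, 98.9]]
w70 heel 1111 [[-17.7, -6.8, 96.3], [-15.3, 8.8, 99.7], [-13.1, 21.5, 100.8]]
w70 mk 0
```

View pics/v7.png

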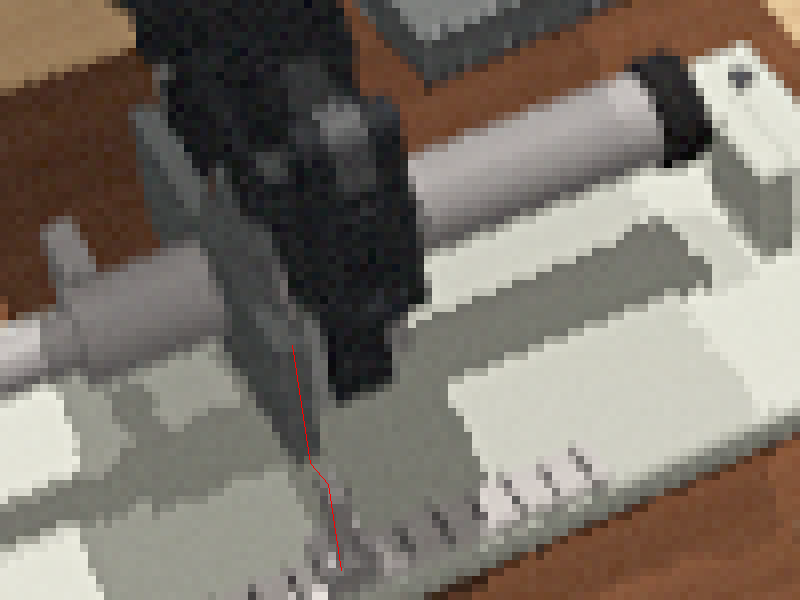

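The crop shows the bar's end face at (308,455) in line with the marker tongue at (335,490). In the depth data the bar is at -15.9 and the tongue at -15.5, so it is 0.3 mm too far in. I'll nudge it out, hold, then close.

>>> {"name": "step_arm", "arguments": {
  "series": [
    {"dx":0.01,"dy":0,"dz":0,"ax":0,"ay":0,"az":0},
    {"dx":0.01,"dy":0,"dz":0,"ax":0,"ay":0,"az":0},
    {"dx":0.01,"dy":0,"dz":0,"ax":0,"ay":0,"az":0},
    {"dx":0.01,"dy":0,"dz":0,"ax":0,"ay":0,"az":0},
    {"dx":0.01,"dy":0,"dz":0,"ax":0,"ay":0,"az":0},
    {"dx":0.01,"dy":0,"dz":0,"ax":0,"ay":0,"az":0},
    {"dx":0.01,"dy":0,"dz":0,"ax":0,"ay":0,"az":0},
    {"dx":0.01,"dy":0,"dz":0,"ax":0,"ay":0,"az":0}
  ]
}}

```text
clock: 14.1
tool_pos: [613.2, -5.8, 60.0]
tcp_rot: [-2.386, -2.044, -0.0]
wrist_force: [4.2, 3.6, 2.0]
width: 85.3
```

```bash
cat > chk.py <<'E'
import sys
from bar import *
s=arm.read_state(); T=pose(s); print(s["clock"],rk(T[:3,3]),np.round(s["wrist_force"],1),s["width"])
n=sys.argv[1]; shot("scene","s"+n); shot("wrist","w"+n)
Q=rk(cloud("scene","s"+n))
for nm,a in dict(R=(30,50,-28,-6,97,103),L=(-50,-18,-28,-6,97,103),mk=(55,72,-30,0,57,66),knob=(-130,-60,-125,-80,84,92)).items(): st(nm,sel(Q,*a))
ed("wrist","w"+n,-15.5)
E
python3 chk.py 8
```

```text
14.1 [[-5.11583963e-02 -1.05609941e+00  6.00154679e+01]] [4.2 3.6 2. ] 85.32111541773877
R 35 [[30.6, -19.9, 97.1], [41.6, -16.4, 99.7], [49.5, -9.3, 101.8]]
L 46 [[-45.3, -19.7, 97.5], [-35.4, -15.3, 100.0], [-18.7, -6.7, 102.1]]
mk 17 [[60.1, -17.7, 57.8], [66.2, -15.9, 61.5], [69.5, -13.1, 64.4]]
knob 91 [[-93.8, -112.4, 84.3], [-80.3, -102.2, 89.0], [-71.4, -90.6, 91.0]]
w8 barTopL 893 [[-35.8, -19.1, 97.2], [-28.1, -14.6, 99.5], [-20.3, -11.6, 100.6]]
w8 barTopR 464 [[32.2, -19.4, 97.2], [35.9, -14.4, 99.5], [39.8, -11.5, 100.6]]
w8 collarTop 4420 [[-9.6, -4.8, 95.6], [-0.0, 10.4, 97.7], [9.6, 23.5, 98.9]]
w8 heel 1143 [[-17.8, -6.9, 96.2], [-15.3, 9.1, 99.6], [-13.0, 21.9, 100.9]]
w8 mk 0
```

Wrist depth puts the bar at -15.4 and the mark at -15.5. Squeezing shut.

>>> {"name": "step_arm", "arguments": {
  "claw": -1,
  "series": [
    {"dx":0,"dy":0,"dz":0,"ax":0,"ay":0,"az":0},
    {"dx":0,"dy":0,"dz":0,"ax":0,"ay":0,"az":0},
    {"dx":0,"dy":0,"dz":0,"ax":0,"ay":0,"az":0},
    {"dx":0,"dy":0,"dz":0,"ax":0,"ay":0,"az":0},
    {"dx":0,"dy":0,"dz":0,"ax":0,"ay":0,"az":0},
    {"dx":0,"dy":0,"dz":0,"ax":0,"ay":0,"az":0},
    {"dx":0,"dy":0,"dz":0,"ax":0,"ay":0,"az":0},
    {"dx":0,"dy":0,"dz":0,"ax":0,"ay":0,"az":0}
  ]
}}

```text
clock: 15.2
tool_pos: [612.7, -5.6, 61.5]
tcp_rot: [-2.385, -2.042, -0.0]
wrist_force: [-2.3, 4.6, 12.6]
width: 34.6
```

```bash
python3 chk.py 9; python3 - <<'E'
import cv2,numpy as np
a=cv2.imread("pics/s9.png"); w=cv2.imread("pics/w9.png")
cv2.imwrite("pics/v9.png",np.hstack([cv2.resize(a[195:315,150:310],(400,300),interpolation=2),cv2.resize(w,(400,300))]))
E
```

```text
15.2 [[-0.61652424 -0.9788724  61.54988341]] [-2.3  4.6 12.6] 34.59069107680145
R 34 [[31.2, -19.7, 97.3], [40.9, -16.3, 99.9], [49.7, -11.9, 101.0]]
L 41 [[-46.6, -19.9, 97.5], [-31.5, -16.3, 99.6], [-19.7, -8.9, 101.5]]
mk 18 [[60.3, -17.8, 58.0], [66.5, -15.4, 60.5], [70.8, -13.2, 64.1]]
knob 90 [[-95.2, -111.8, 84.7], [-81.8, -102.4, 88.4], [-72.8, -91.0, 91.6]]
w9 barTopL 0 
w9 barTopR 0 
w9 collarTop 4329 [[-9.6, -4.8, 95.7], [0.1, 10.5, 97.7], [9.6, 23.6, 98.9]]
w9 heel 1304 [[-18.9, -6.8, 96.1], [-15.8, 7.6, 99.7], [-13.1, 22.0, 101.2]]
w9 mk 302 [[57.8, -16.9, 56.5], [62.2, -13.8, 61.8], [67.5, -12.7, 63.6]]
```

View pics/v9.png

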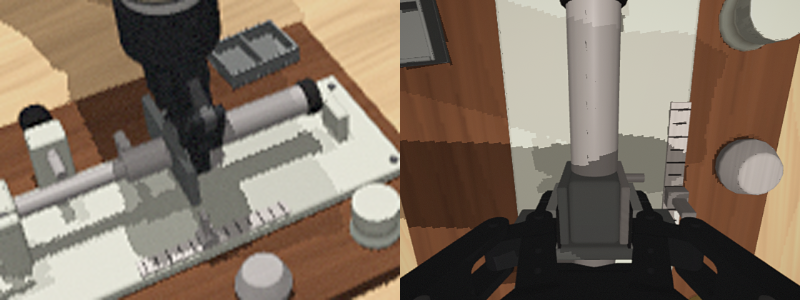

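The picture shows the fingers clamped on collar and lever, the bar beside the mark, the knob home and the loose things in place. The width reads 34.6, and the 26 mm knob read 24.4, so 34.6 means about 36 mm: shut. Handing in.

```bash
python3 -c "
from cell import arm
print(arm.finish_job())"
```

```text
the job is handed in; nothing more can be done
None
```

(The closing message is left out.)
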